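# Straighten the leaning carrier plates in their stand

## Task

The three aluminium plates in the black stand on the bench have slumped against its tall back wall and slid out of line. Push the row upright, standing flat against the back wall one behind the other, and square it sideways so that every plate's edge is against the stand's low side wall. Leave the plates standing there and let go of them.

Things in the scene. Friction and masses are not known exactly. Their poses are not given: they have to be found in the camera images.
- stand: Black stand fixed to the bench. Origin: on the bench under its middle; x to the tall back wall (away from the robot), y to the low side wall on the left, z up; -x and -y sides open. Floor 8 mm above the bench, x -55 to 45, y -60 to 55 mm. Back wall: inner face x = 45, top 55 mm above bench. Side wall: inner face y = 55, top 45 mm. Walls 8 mm thick. Finished row fills x 15 to 45, y -15 to 55 mm.
- plate_1: Aluminium plate 10 mm thick (own x), 70 wide (own y), 60 high (own z), 0.11 kg, dark disc in the middle. Origin: centre of its 10 x 70 foot face. Leans 20 to 30 degrees towards the stand's +x, left edge 16 to 30 mm from the side wall. Rearmost: top rests on the back wall, foot 20 to 27 mm before it. Slides when pushed near the foot; stands by itself once upright.
- plate_2: Aluminium plate 10 mm thick (own x), 70 wide (own y), 60 high (own z), 0.11 kg, dark disc in the middle. Origin: centre of its 10 x 70 foot face. Leans 20 to 30 degrees towards the stand's +x, left edge 16 to 30 mm from the side wall. Middle one: rests on plate_1, foot 10 to 14 mm before that of plate_1.
- plate_3: Aluminium plate 10 mm thick (own x), 70 wide (own y), 60 high (own z), 0.11 kg, dark disc in the middle. Origin: centre of its 10 x 70 foot face. Leans 20 to 30 degrees towards the stand's +x, left edge 16 to 30 mm from the side wall. Front one, nearest the robot: rests on plate_2, foot 10 to 14 mm before that of plate_2; pushing its foot pushes all three.
Mind the look-alikes: they are no part of the job. Leave any purple or red look-alike of the plate_3 alone.

How it is judged (in metres and radians):
At the end, for the whole second after the job is handed in: All three plates at rest on the stand's floor in their order, each upright and parallel to the back wall within 10 degrees, within 12 mm (stand's x) of its place in a row pressed tight to the back wall, and with its left edge within 10 mm of the side wall (x of plate_1 in the frame of stand between 0.028 and 0.044 m and y of plate_1 in the frame of stand between 0.01 and 0.024 m and z of plate_1 in the frame of stand between 0.002 and 0.016 m and angle between each of plate_1, plate_2, plate_3's own z axis and vertical below 0.175 rad and angle between the y axis of each of plate_1, plate_2, plate_3 and the y axis of stand, either way round below 0.175 rad and linear speed of each of plate_1, plate_2, plate_3 below 0.02 m/s and x of plate_2 in the frame of stand between 0.018 and 0.034 m and y of plate_2 in the frame of stand between 0.01 and 0.024 m and z of plate_2 in the frame of stand between 0.002 and 0.016 m and x of plate_3 in the frame of stand between 0.008 and 0.024 m and y of plate_3 in the frame of stand between 0.01 and 0.024 m and z of plate_3 in the frame of stand between 0.002 and 0.016 m); the robot touches nothing.
It also fails if it takes over 42 s, if anything falls off the work surface, if the arm or the gripper's body presses on something with over 40 N, if the wrist force passes 120 N, or if a joint passes its speed limit or range.

## Robot

A 7-joint arm with a two-finger parallel gripper is mounted at the origin on a cart in front of the work surface, level with it; the furniture and walls round the work are solid. World frame = base frame: x ahead of the robot, y to its left, z up, the work surface at z = 0. Lengths are in mm, angles in degrees, forces in N, time in s.
With the tool pointing down it reaches from about 425 to 950 mm from the base axis. Payload 16.7 kg.
Tool frame: the origin (TCP) lies at the very end of the fingers, on their centre line; the grasp point (between the pads) lies 19 mm behind it (grip_depth is the distance from the TCP to the grasp point, in mm); z points along the fingers, y is the direction in which the jaws open and shut (so a half turn about z gives the same grasp; the last joint's range is limited). The gripper opens to 94 mm and grips with 3 to 60 N. Pads are 16 mm wide; open, the fingers measure 119 mm over their backs; the gripper's body (75 mm by 177 mm) begins 78 mm behind the grasp point.
Start: joints at [-81.904, 24.414, 4.234, 92.017, -1.954, 63.644, -3.845], TCP at [193.539, 646.618, 179.167] pointing down, gripper open.
Joint ranges: [-163.25, 163.25], [-28.42, 122.38], [-70.27, 78.77], [12.13, 141.07], [-58.53, 238.53], [9.26, 117.41], [-156.51, 156.51]. Speed limits (degrees/s): [108.29, 108.29, 136.94, 136.94, 172.46, 172.46, 172.46].

## Interface

Orientations are given as a 3x3 rotation matrix whose columns are the frame's x, y, z axes.
In Python, from plant import * gives the robot as it stands.
- The arm moves only by the tool send_rows, never from a script. Its arguments are lists of equal length, an entry for each row: "xyz": the shift along the tool's x, y, z in m, a list of three; "spin": the turn about the tool's z in degrees. In form: {"xyz": [[x, y, z], ...], "spin": [spin, ...]}. A call has 1 to 20 rows; each row shifts and turns the commanded pose from where the row before left it, along the tool's axes as they then stand; what a row does not reach is not made up. A row lasts 1/8 s, in which the tool goes at most 62.5 mm and 10.7 degrees, less where a joint would pass 70% of its speed; a pose out of reach is approached as far as the arm can. A call is refused whole if a number of a shift passes 0.0625 or a number of a turn 10.7, either way. A call with a gripper value outside its range is refused whole. "claw" is the opening, from 0 (shut) to 1 (fully open), set as the call begins (left out, the last holds). The fingers move at their own pace and stop on an object; "force" is the grip in N (left out, the last holds). Time passes only in rows, so rows that do not move let the fingers close. It gives the time, the measured TCP pose, the force and the opening at its end, in the units of the state.
- observe(): the state, without advancing time (a new reading comes with each control period).
- read_camera(name): name is "scene" or "top" or "wrist"; returns (picture, depth): 400x640x3 uint8, red, green, blue; 400x640 float32, mm along the optical axis (not along the pixel's ray), 0 where there is no reading.
- calibration(name): a dict with "camera_matrix" (3x3 intrinsics, pixels), "dist" ([k1, k2, p1, p2, k3] as OpenCV has them; the pictures are not rectified), "R" (3x3) and "t" (3): a world point X has camera coordinates R X + t. Camera axes: x right, y down, z forward; pixel columns grow to the right and rows downward; lengths in mm; the calibration is good to about 2 mm. A picture is of the moment at which its call begins: read the wrist's pose just before it. calibration takes no time and is no camera call; for the wrist camera it gives the pose at the moment of the call.
- sign_off(): hands the job in, once; it reports no verdict.
The state is a dict: "time": time; "joint_pos": joint angles; "qd": joint speeds; "effort": joint torques, N m; "tcp_pos": TCP position; "ee_rot": TCP orientation; "contact_force": force on the tool from outside, world axes, zero at the start; "torque": the same for the moment, N m; "grip_width": opening from 0.0 (shut) to 1.0 (fully open).
Only numpy, scipy, OpenCV 4.12 (cv2) and the standard library are available. Lean on these libraries where they do the work, as an engineer would, in place of code of your own. Each camera call takes 0.05 s, during which the arm holds its last target. There are 200 camera calls.

## Working session

There is one attempt and no reset: what is moved stays moved. The work goes in short steps, Python scripts to look and compute and a tool call to move; the robot and the scene stay as the last step left them, time stands still between calls to the robot, and variables do not carry over. Pictures are saved under pics/ and viewed, about 8 in all and at most 12, crops included, and the job is handed in when it is done.

Besides the shell and the picture viewer there is one more tool, called after ">>>" as name(argument=value, ...) on one line, values as JSON. send_rows: Moves the arm, as the interface text tells. Its arguments: {"type":"object","properties":{"xyz":{"type":"array"},"spin":{"type":"array"},"claw":{"type":"number"},"force":{"type":"number"}},"required":["xyz","spin"]}

```bash
mkdir -p pics; ls; python3 - <<'E'
from plant import *
import cv2
s=observe();print(s)
for n in("scene","top"):
    p,d=read_camera(n);cv2.imwrite(f"pics/{n}0.png",p[:,:,::-1]);import numpy as np;np.save(f"pics/{n}0.npy",d)
    c=calibration(n);print(n,c)
E
```

```text
pics
{'time': 0.0, 'joint_pos': array([-81.90493991,  24.44939764,   4.23222406,  92.05108977,
        -1.95374489,  63.64622755,  -3.84466603]), 'qd': array([-0.07346007,  0.0442729 , -0.04086363, -0.18994881,  0.01587361,
        0.01186201,  0.05958826]), 'effort': array([-2.22604228e-05, -9.35827947e+01,  3.66706051e+00, -4.54199839e+01,
       -4.86926932e-02,  2.00782676e-02,  1.96257884e-04]), 'tcp_pos': array([193.43061734, 646.19032486, 178.48793989]), 'ee_rot': array([[-9.58005508e-01,  2.86749666e-01, -2.74010180e-04],
       [ 2.86749779e-01,  9.58004670e-01, -1.27163213e-03],
       [-1.02137056e-04, -1.29680294e-03, -9.99999154e-01]]), 'contact_force': array([-0.00302443,  0.65143276, -0.2845661 ]), 'torque': array([0.00606112, 0.0373127 , 0.04375965]), 'grip_width': 1.004095809877291}
scene {'camera_matrix': array([[441.46117654,   0.        , 323.95189637],
       [  0.        , 441.46117654, 200.62185987],
       [  0.        ,   0.        ,   1.        ]]), 'dist': array([0.04184918, 0.        , 0.        , 0.        , 0.        ]), 'R': array([[ 0.75603586, -0.65428077, -0.01806783],
       [-0.41358516, -0.4561475 , -0.78795734],
       [ 0.50730374,  0.60319659, -0.61546469]]), 't': array([-215.07046784,  422.32164839,  392.24981947])}
top {'camera_matrix': array([[474.44325643,   0.        , 324.50515343],
       [  0.        , 474.44325643, 203.26382743],
       [  0.        ,   0.        ,   1.        ]]), 'dist': array([-0.01718658,  0.        ,  0.        ,  0.        ,  0.        ]), 'R': array([[-0.02284914, -0.99971806, -0.00645855],
       [-0.97965298,  0.02367808, -0.19929726],
       [ 0.19939399,  0.00177336, -0.9799178 ]]), 't': array([370.28639816, 557.62251454, 787.30510754])}
```

View pics/scene0.png

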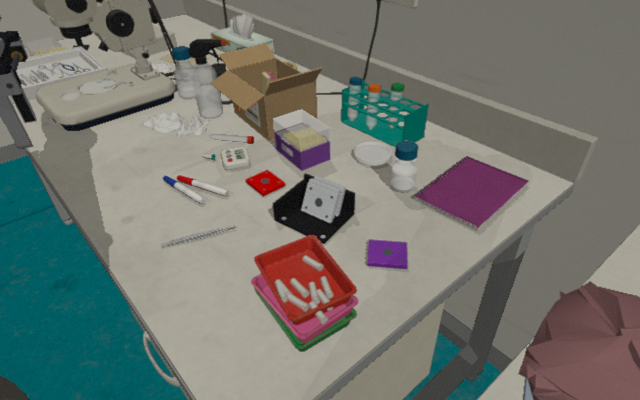

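View pics/top0.png

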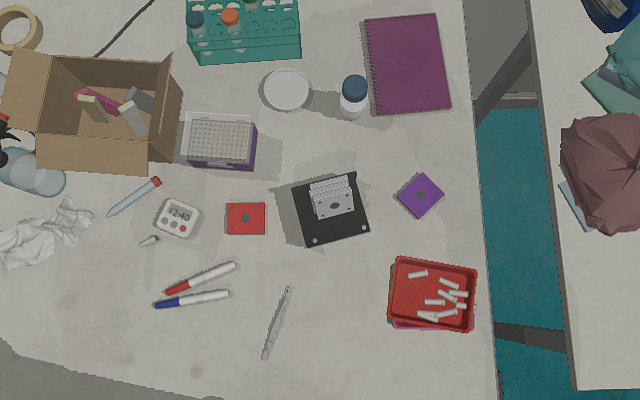

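Scene: the black stand at about (315,208), with red and purple look-alike plates beside it. Top: stand at about (330,210), plates at (332,195), row rotated a little. Next I'll measure the stand and plates.

```bash
cat > h.py <<'E'
import numpy as np, cv2
def rays(c,uv):
    n=cv2.undistortPoints(np.float64(uv).reshape(-1,1,2),c["camera_matrix"],c["dist"]).reshape(-1,2)
    return np.c_[n,np.ones(len(n))]
def world(c,uv,z):          # depth -> world
    return (rays(c,uv)*np.reshape(z,(-1,1))-c["t"])@c["R"]
def onplane(c,uv,h):
    d=rays(c,uv)@c["R"]; o=-c["R"].T@c["t"]
    return o+d*((h-o[2])/d[:,2])[:,None]
def cloud(c,d):
    v,u=np.mgrid[0:d.shape[0],0:d.shape[1]]
    return world(c,np.c_[u.ravel(),v.ravel()],d.ravel()).reshape(*d.shape,3)
E
python3 - <<'E'
from plant import *
from h import *
c=calibration("top");p=cv2.imread("pics/top0.png");d=np.load("pics/top0.npy")
W=cloud(c,d)
m=(p.max(2)<60)&(d>0)
m[:, :280]=0;m[:,385:]=0;m[:160]=0;m[255:]=0
P=W[m];print(len(P),np.percentile(P[:,2],[1,10,50,90,99]))
h=np.histogram(P[:,2],bins=range(-5,70,5));print(h)
f=m&(abs(W[...,2]-8)<4)
r=cv2.minAreaRect(np.float32(W[f][:,:2]));print("floor",r)
t=m&(W[...,2]>47);print("back top",t.sum(),cv2.minAreaRect(np.float32(W[t][:,:2])))
s=m&(abs(W[...,2]-45)<5);print("side top",s.sum(),cv2.minAreaRect(np.float32(W[s][:,:2])))
a=m&(W[...,2]>4);print("all",cv2.minAreaRect(np.float32(W[a][:,:2])))
cr=p[160:260,270:400];cv2.imwrite("pics/c1.png",cv2.resize(cr,None,fx=6,fy=6,interpolation=cv2.INTER_CUBIC))
E
```

```text
2352 [ 3.68059003  5.41743382  7.55808307 43.54125549 54.80130559]
(array([   1,  142, 1722,   82,   13,   22,   11,   13,   17,  174,   69,
         67,   19,    0]), array([-5,  0,  5, 10, 15, 20, 25, 30, 35, 40, 45, 50, 55, 60, 65]))
floor ((557.2178955078125, 341.4425048828125), (99.722412109375, 114.36968231201172), 13.801018714904785)
back top 103 ((564.3908081054688, 347.28314208984375), (96.39838409423828, 121.30445098876953), 13.951774597167969)
side top 243 ((555.755615234375, 346.39862060546875), (100.35186767578125, 118.80436706542969), 13.800799369812012)
all ((559.2091674804688, 345.71337890625), (107.21312713623047, 121.85266876220703), 13.951774597167969)
```

View pics/c1.png

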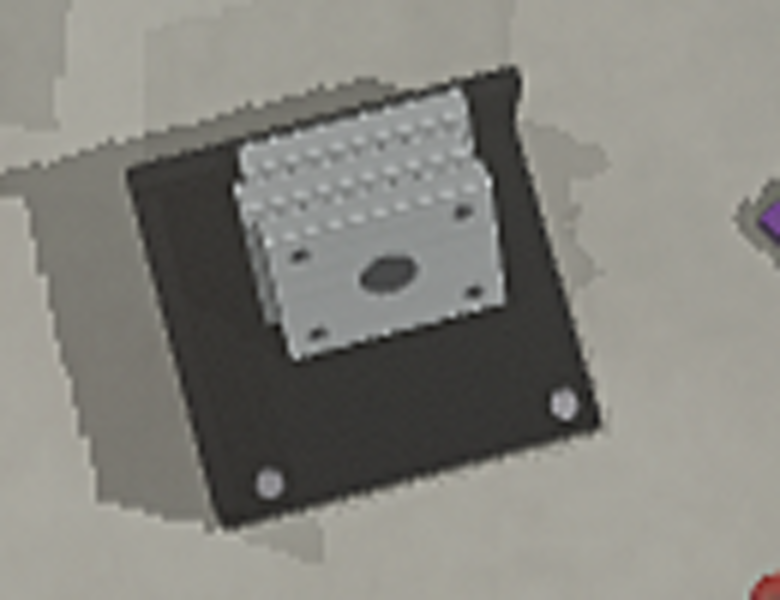

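Crop: stand with its back wall at the top of the picture, side wall on the left, and open at the front and right. All three plates lean on the back wall, front plate's foot line from about (295,357) to (503,303) crop px. Now the plate numbers in the stand frame, plus the obstacles along the path.

```bash
cat >> h.py <<'E'
A=np.radians(13.9); RS=np.array([[np.cos(A),-np.sin(A)],[np.sin(A),np.cos(A)]]); OS=np.array([561.,344.8])
def st(P): P=np.asarray(P,float); return np.c_[(P[...,:2].reshape(-1,2)-OS)@RS,P[...,2].ravel()]
E
python3 - <<'E'
from plant import *
from h import *
c=calibration("top");p=cv2.imread("pics/top0.png");d=np.load("pics/top0.npy")
W=cloud(c,d);S=st(W.reshape(-1,3)).reshape(W.shape)
q=cv2.cvtColor(p,cv2.COLOR_BGR2HSV)
m=(p.min(2)>95)&(q[...,1]<40)&(S[...,2]>12)&(abs(S[...,0])<60)&(abs(S[...,1])<65)
P=S[m];print(len(P),P.min(0),P.max(0))
for z in range(12,68,6):
    k=P[(P[:,2]>=z)&(P[:,2]<z+6)]
    if len(k):print(z,len(k),"x",np.percentile(k[:,0],[3,50,97]).round(1),"y",np.percentile(k[:,1],[2,98]).round(1))
# foot and top corners of front plate from crop (6x, offset 270,160)
uv=np.array([[295,357],[503,303]])/6+[270,160]
print("foot",st(onplane(c,uv,12)))
uv=np.array([[262,245],[490,185]])/6+[270,160]
print("front top edge",st(onplane(c,uv,62)))
# walls
k=(p.max(2)<60)&(S[...,2]>35)&(abs(S[...,0])<70)&(abs(S[...,1])<75)
print("walls",S[k].min(0),S[k].max(0))
T=S.reshape(-1,3)
n=np.array([193,646]);e=np.array([490,330])
w=W.reshape(-1,3);tt=np.clip(((w[:,:2]-n)@(e-n))/((e-n)@(e-n)),0,1);dist=np.linalg.norm(w[:,:2]-n-tt[:,None]*(e-n),axis=1)
ok=(d.ravel()>0)&(dist<130);print("max z path",np.percentile(w[ok][:,2],[50,99,100]))
E
```

```text
1384 [ -9.97446958 -42.07229566  12.05749018] [51.2162361  32.49380912 69.78154707]
12 65 x [-9.9 -8.3  3.7] y [-39.   30.5]
18 84 x [-8.3 -5.5  6.4] y [-40.   30.2]
24 82 x [-4.7 -2.4 10. ] y [-37.5  31.2]
30 80 x [-2.4  0.1 12.4] y [-40.   30.8]
36 69 x [ 1.2  3.7 15.3] y [-39.3  31.4]
42 81 x [ 4.1  6.7 18.4] y [-39.7  30.3]
48 104 x [ 6.7  9.8 51. ] y [-41.   30.4]
54 123 x [10.2 13.3 48.6] y [-39.8  27.1]
60 636 x [14.8 30.2 46.6] y [-38.3  28.5]
66 60 x [15.4 29.5 42.5] y [-39.3  30.2]
foot [[-10.2497273   26.25300306  12.        ]
 [-10.85942876 -40.77613557  12.        ]]
front top edge [[ 16.35194492  28.27596738  62.        ]
 [ 16.08479174 -41.63953564  62.        ]]
walls [-55.12875926 -59.01717823  35.0813578 ] [52.1212331  62.21248906 57.85899877]
max z path [-0.83601813 67.02520276 85.63856537]
```

>>> send_rows(xyz=[[0,0,0],[0,0,0],[0,0,0]], spin=[-10.2,-10.2,-10.2], claw=0.32)

```text
time: 0.48
tcp_pos: [193.4, 646.4, 178.7]
ee_rot: [[-0.969, -0.247, -0.0], [-0.247, 0.969, -0.001], [0.0, -0.001, -1.0]]
contact_force: [-0.8, -1.0, -0.8]
grip_width: 0.719
```

```bash
cat >> h.py <<'E'
def togo(s,tx,ty,tz,yaw):   # stand-frame target -> tool-axis shift (m) and spin
    R=s["ee_rot"]; w=np.r_[OS+RS@np.array([tx,ty]),tz]
    a=np.degrees(np.arctan2(R[1,1],R[0,1]))-13.9
    print("t",round(s["time"],2),"stand",st(s["tcp_pos"])[0].round(1),"tool-y heading in stand",a.round(2),"F",s["contact_force"].round(1),"grip",round(s["grip_width"],2),"j",s["joint_pos"].round(0))
    print("shift tool mm",(R.T@(w-s["tcp_pos"])).round(1),"spin",-((yaw-a+180)%360-180))
E
python3 - <<'E'
from plant import *
from h import *
togo(observe(),-30,-7,100,90)
E
```

```text
t 0.47 stand [-284.4  381.   178.7] tool-y heading in stand 90.37 F [-0.8 -1.  -0.8] grip 0.72 j [-77.  24.  -2.  92.   1.  64.  25.]
shift tool mm [-251.8 -389.6   78.9] spin 0.3744818900552218
```

>>> send_rows(xyz=[[-0.01,-0.016,0],[-0.021,-0.0325,0],[-0.021,-0.0325,0],[-0.021,-0.0325,0],[-0.021,-0.0325,0],[-0.021,-0.0325,0],[-0.021,-0.0325,0],[-0.021,-0.0325,0],[-0.021,-0.0325,0],[-0.021,-0.0325,0.01],[-0.021,-0.0325,0.02],[-0.021,-0.0325,0.02],[-0.01,-0.016,0.01],[0,0,0.01],[0,0,0]], spin=[0.4,0,0,0,0,0,0,0,0,0,0,0,0,0,0])

```text
time: 2.35
tcp_pos: [527.6, 327.7, 108.7]
ee_rot: [[-0.972, -0.234, -0.001], [-0.234, 0.972, -0.0], [0.001, 0.0, -1.0]]
contact_force: [-0.6, 0.1, 0.3]
grip_width: 0.317
```

```bash
python3 - <<'E'
from plant import *
from h import *
togo(observe(),-30,-7,12,90)
E
```

```text
t 2.35 stand [-36.5  -8.6 108.7] tool-y heading in stand 89.64 F [-0.6  0.1  0.3] grip 0.32 j [-43.  24.   7. 103.  -3.  54.  69.]
shift tool mm [-6.6  1.6 96.7] spin -0.3614894360585197
```

>>> send_rows(xyz=[[0,0.001,0.02],[0,0.001,0.03],[0,0,0.025],[0,0,0.012],[0,0,0.006],[0,0,0.0025],[0,0,0.0015],[0,0,0]], spin=[-0.4,0,0,0,0,0,0,0])

```text
time: 3.35
tcp_pos: [528.5, 328.8, 12.6]
ee_rot: [[-0.971, -0.241, 0.0], [-0.241, 0.971, 0.0], [-0.0, 0.0, -1.0]]
contact_force: [-0.5, -0.1, 0.9]
grip_width: 0.318
```

```bash
python3 - <<'E'
from plant import *
from h import *
togo(observe(),7,-7,11,90)
p,d=read_camera("scene");cv2.imwrite("pics/s1.png",cv2.resize(p[150:270,230:400,::-1],None,fx=4,fy=4))
E
```

```text
t 3.35 stand [-35.3  -7.7  12.6] tool-y heading in stand 90.03 F [-0.5 -0.1  0.9] grip 0.32 j [-42.  30.   6. 107.  -4.  43.  70.]
shift tool mm [-42.3   0.7   1.6] spin 0.03031948839549159
```

View pics/s1.png

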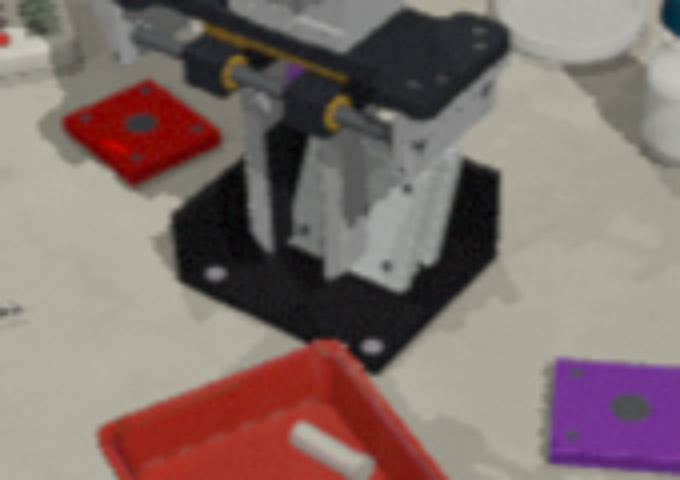

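Both fingertips stand just in front of plate_3's foot (tips at about (268,250) and (335,275)). Now push.

>>> send_rows(xyz=[[-0.005,0,0.0015],[-0.005,0,0],[-0.004,0,0],[-0.003,0,0],[-0.002,0,0],[-0.002,0,0],[-0.002,0,0],[-0.002,0,0],[-0.002,0,0],[-0.002,0,0]], spin=[0,0,0,0,0,0,0,0,0,0])

```text
time: 4.65
tcp_pos: [556.6, 335.7, 10.7]
ee_rot: [[-0.971, -0.241, -0.0], [-0.241, 0.971, -0.0], [0.0, -0.0, -1.0]]
contact_force: [0.1, 0.4, 0.8]
grip_width: 0.32
```

>>> send_rows(xyz=[[-0.002,0,0],[-0.002,0,0],[-0.002,0,0],[-0.002,0,0]], spin=[0,0,0,0])

```text
time: 5.15
tcp_pos: [560.3, 336.6, 9.9]
ee_rot: [[-0.97, -0.241, -0.007], [-0.241, 0.97, -0.003], [0.008, -0.001, -1.0]]
contact_force: [-26.9, -8.4, 16.8]
grip_width: 0.318
```

```bash
python3 - <<'E'
from plant import *
from h import *
togo(observe(),7,-7,11,90)
p,d=read_camera("scene");cv2.imwrite("pics/s2.png",cv2.resize(p[150:270,230:400,::-1],None,fx=4,fy=4))
E
```

```text
t 5.15 stand [-2.7 -7.8  9.9] tool-y heading in stand 90.07 F [-26.9  -8.4  16.8] grip 0.32 j [-41.  33.   6. 102.  -5.  46.  71.]
shift tool mm [-9.6  0.8 -1.2] spin 0.07317929350671193
```

View pics/s2.png

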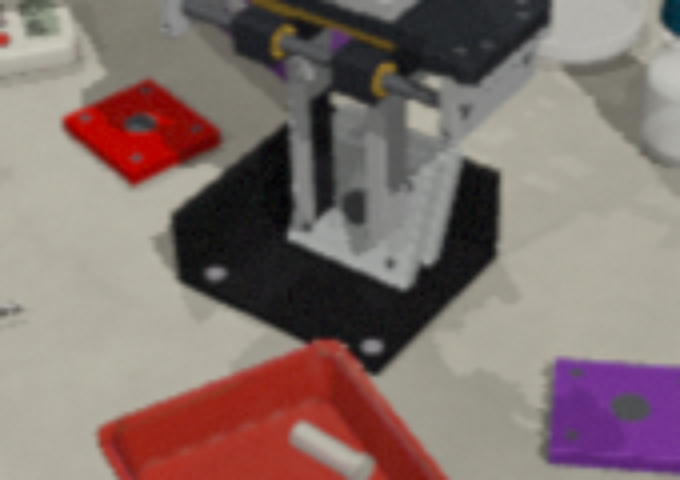

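Crop: plate foot line at about (290,235)–(410,285), barely moved; the fingertips, at (305,225) and (372,250), appear to sit a little up the face. Measuring this before pushing further.

```bash
python3 - <<'E'
from plant import *
from h import *
c=calibration("scene");p,d=read_camera("scene");W=cloud(c,d);S=st(W.reshape(-1,3)).reshape(W.shape)
np.set_printoptions(suppress=True,linewidth=150)
for u0,v0 in((305,212),(372,238)):
    u=230+u0//4
    for v in range(150+v0//4-4,150+v0//4+12): print(u,v,S[v,u].round(1),p[v,u])
    print()
u=230+340//4
for v in range(196,222,2):print(u,v,S[v,u].round(1),p[v,u])
E
```

```text
306 199 [-12.3  12.4  48.5] [133 133 131]
306 200 [-12.1  12.8  45.7] [132 133 131]
306 201 [-13.1  12.1  44.2] [134 134 132]
306 202 [-13.8  11.6  42.4] [134 135 132]
306 203 [-12.7  12.7  38.7] [130 132 129]
306 204 [-0.7 22.5 24. ] [124 124 124]
306 205 [-1.3 22.2 22. ] [95 99 96]
306 206 [-2.2 21.6 20.3] [65 67 68]
306 207 [-3.  21.1 18.5] [79 81 82]
306 208 [-1.9 22.1 14.7] [144 145 143]
306 209 [-4.  20.6 14.3] [161 163 162]
306 210 [-5.6 19.4 13.3] [160 163 161]
306 211 [-6.2 19.1 11.3] [120 122 121]
306 212 [-2.8 22.   5. ] [54 52 52]
306 213 [-7.6 18.2  7.4] [21 21 22]
306 214 [-10.6  15.9   8. ] [30 29 30]

323 205 [-13.9 -29.   53.1] [131 132 130]
323 206 [-13.3 -28.6  50.1] [131 132 131]
323 207 [-13.6 -28.7  48. ] [130 133 129]
323 208 [-12.7 -28.   44.6] [132 132 130]
323 209 [-12.7 -27.9  42.1] [131 132 131]
323 210 [-11.9 -27.3  38.9] [130 131 129]
323 211 [  1.4 -17.5  22.8] [128 130 126]
323 212 [ -0.9 -19.1  22.7] [153 158 154]
323 213 [ -4.7 -21.8  24. ] [161 164 161]
323 214 [ -2.9 -20.5  19.6] [162 164 161]
323 215 [ -5.2 -22.1  19.4] [159 162 159]
323 216 [ -5.4 -22.2  17. ] [163 165 163]
323 217 [ -4.2 -21.2  13.2] [165 167 164]
323 218 [ -6.8 -23.1  13.3] [154 155 154]
323 219 [ -3.6 -20.7   7.4] [81 82 81]
323 220 [ -5.  -21.6   6.3] [25 22 22]

315 196 [ 8.5  6.3 45.2] [99 99 98]
315 198 [ 5.5  4.1 43.1] [101 104 101]
315 200 [ 4.7  3.7 38.8] [79 80 77]
315 202 [ 7.3  5.9 31.1] [88 87 87]
315 204 [ 2.6  2.5 30.7] [135 137 135]
315 206 [ 0.1  0.8 28. ] [141 143 139]
315 208 [-0.4  0.6 23.5] [159 162 160]
315 210 [-2.5 -0.8 20.4] [156 160 158]
315 212 [-3.8 -1.7 16.6] [157 160 157]
315 214 [-7.8 -4.6 15.6] [161 164 160]
315 216 [-4.  -1.4  6.3] [50 49 48]
315 218 [-9.9 -5.8  7.3] [21 25 22]
315 220 [-14.3  -8.9   6.7] [26 21 20]
```

```bash
python3 - <<'E'
from plant import *
from h import *
np.set_printoptions(suppress=True,linewidth=150)
c=calibration("scene")
def proj(x,y,z):
    w=np.r_[OS+RS@np.array([x,y]),z]; rv=cv2.Rodrigues(c["R"])[0]
    q=cv2.projectPoints(w.reshape(1,3),rv,c["t"],c["camera_matrix"],c["dist"])[0].ravel()
    return q.round(1),((q-[230,150])*4+1.5).round(0)
for tx,n in((-35.3,"s1"),(-2.7,"s2")):
    for y in(13,-29):
        for z in (10,24,38): print(n,y,z,proj(tx-8,y,z))
p,d=read_camera("wrist");cv2.imwrite("pics/w1.png",p[:,:,::-1])
E
```

```text
s1 13 10 (array([297. , 222.7]), array([270., 292.]))
s1 13 24 (array([296.6, 217.2]), array([268., 270.]))
s1 13 38 (array([296.2, 211.5]), array([266., 248.]))
s1 -29 10 (array([314.5, 230.8]), array([339., 325.]))
s1 -29 24 (array([314.2, 225.2]), array([338., 302.]))
s1 -29 38 (array([314. , 219.5]), array([337., 280.]))
s2 13 10 (array([307.1, 213.8]), array([310., 257.]))
s2 13 24 (array([306.8, 208.3]), array([309., 235.]))
s2 13 38 (array([306.5, 202.7]), array([308., 212.]))
s2 -29 10 (array([324.4, 221.5]), array([379., 287.]))
s2 -29 24 (array([324.2, 216. ]), array([378., 265.]))
s2 -29 38 (array([324.1, 210.3]), array([378., 243.]))
```

View pics/w1.png

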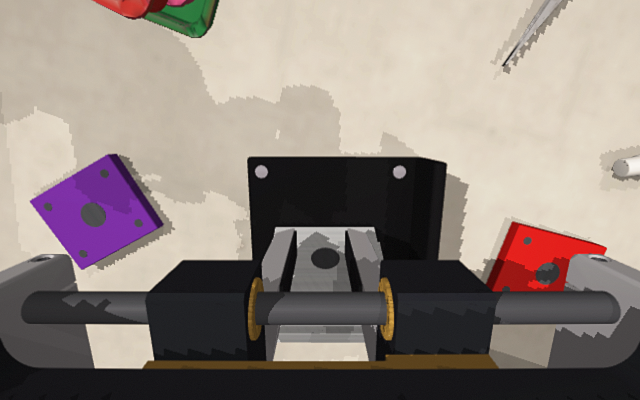

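Wrist view: the stand with the plate between the two fingers, disc at (325,258). Contact position, depth and projection all agree that the fingertips really end about 26 mm above the reported TCP (z≈36, not 10), so I pushed at mid-height. I'll check the clearance of the jaw blocks, back off and go lower.

>>> send_rows(xyz=[[0.005,0,0],[0.01,0,0],[0.01,0,0],[0.006,0,0],[0,0,0.004],[0,0,0]], spin=[0,0,0,0,0,0])

```text
time: 6.05
tcp_pos: [534.3, 330.1, 6.3]
ee_rot: [[-0.971, -0.241, -0.0], [-0.241, 0.971, -0.0], [0.0, -0.0, -1.0]]
contact_force: [-0.6, -0.1, 0.8]
grip_width: 0.323
```

```bash
python3 - <<'E'
from plant import *
from h import *
np.set_printoptions(suppress=True,linewidth=150)
s=observe();togo(s,7,-7,-15,90)
c=calibration("scene");p,d=read_camera("scene");W=cloud(c,d);S=st(W.reshape(-1,3)).reshape(W.shape)
T=S-np.r_[st(s["tcp_pos"])[0]]
m=(abs(T[...,0])<45)&(abs(T[...,1])<95)&(T[...,2]>10)&(S[...,2]>24)&(d>0)&((S[...,0]<-12)|(S[...,2]>75))
for z in range(10,130,8):
    k=T[m&(T[...,2]>=z)&(T[...,2]<z+8)]
    if len(k)>3:print("above tcp",z,len(k),"x",np.percentile(k[:,0],[2,98]).round(0),"y",np.percentile(k[:,1],[2,25,75,98]).round(0))
c=calibration("top");p,d=read_camera("top");W=cloud(c,d);S=st(W.reshape(-1,3)).reshape(W.shape)
cv2.imwrite("pics/s3.png",np.hstack([cv2.resize(read_camera("scene")[0][150:270,230:400,::-1],None,fx=3,fy=3),cv2.resize(p[160:280,270:400,::-1],None,fx=3,fy=3)]))
E
```

```text
t 6.05 stand [-29.5  -7.9   6.3] tool-y heading in stand 90.03 F [-0.6 -0.1  0.8] grip 0.32 j [-42.  31.   6. 106.  -4.  43.  70.]
shift tool mm [-36.5   0.9  21.3] spin 0.03286388920889749
above tcp 18 59 x [-26.  15.] y [64. 65. 66. 70.]
above tcp 26 87 x [-25.  17.] y [-21.  17.  65.  71.]
above tcp 34 138 x [-25.  14.] y [-26.  15.  67.  72.]
above tcp 42 66 x [-12.   6.] y [-27. -25.  18.  27.]
above tcp 50 74 x [-12.   6.] y [-27. -25.  17.  27.]
above tcp 58 72 x [-12.   7.] y [-27. -25.  17.  26.]
above tcp 66 74 x [-12.   6.] y [-27. -25.  17.  26.]
above tcp 74 79 x [-12.   6.] y [-27. -26.  17.  27.]
above tcp 82 77 x [-12.   6.] y [-27. -26.  17.  27.]
above tcp 90 81 x [-12.   6.] y [-27. -26.  18.  26.]
above tcp 98 72 x [-12.   6.] y [-27. -26.  19.  28.]
above tcp 106 45 x [-12.  -1.] y [-28. -26.  21.  27.]
above tcp 114 28 x [-14.  11.] y [-36.  17.  19.  49.]
above tcp 122 181 x [-35.  29.] y [-80. -79.  72.  78.]
```

View pics/s3.png

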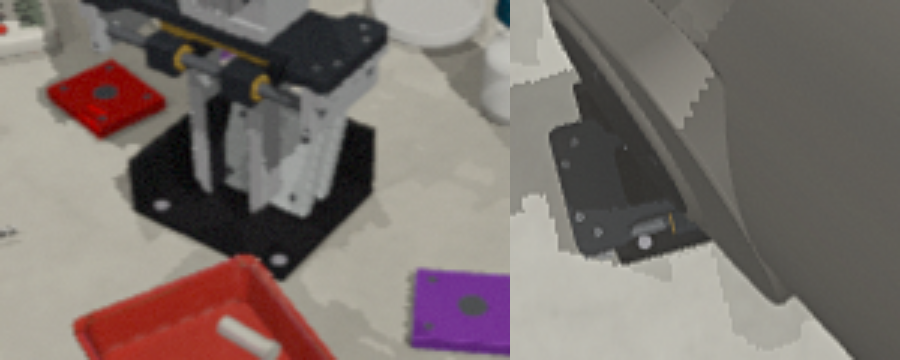

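Left half: the fingertips are still above the foot line. Right half: the top view is blocked by the arm. The gripper body sits about 122 mm above the reported TCP instead of 97, so the TCP reads about 25 mm low. Going lower now, watching the force.

>>> send_rows(xyz=[[0,0,0.006],[0,0,0.006],[0,0,0.003],[0,0,0.002],[0,0,0.001],[0,0,0]], spin=[0,0,0,0,0,0])

```text
time: 6.95
tcp_pos: [534.2, 330.2, -11.3]
ee_rot: [[-0.971, -0.241, 0.0], [-0.241, 0.971, -0.0], [-0.0, -0.0, -1.0]]
contact_force: [-0.3, 0.2, 0.4]
grip_width: 0.316
```

>>> send_rows(xyz=[[0,0,0.001],[0,0,0.001],[0,0,0]], spin=[0,0,0])

```text
time: 7.32
tcp_pos: [534.1, 330.1, -13.4]
ee_rot: [[-0.971, -0.241, -0.0], [-0.241, 0.971, -0.0], [0.0, -0.0, -1.0]]
contact_force: [-0.3, 0.0, 0.0]
grip_width: 0.32
```

>>> send_rows(xyz=[[-0.002,0,0],[-0.003,0,0],[-0.003,0,0],[-0.002,0,0],[-0.002,0,0],[-0.002,0,0],[-0.002,0,0]], spin=[0,0,0,0,0,0,0])

```text
time: 8.2
tcp_pos: [549.5, 333.9, -13.5]
ee_rot: [[-0.971, -0.241, -0.001], [-0.241, 0.971, -0.0], [0.001, -0.0, -1.0]]
contact_force: [-1.9, -0.5, -0.7]
grip_width: 0.318
```

>>> send_rows(xyz=[[-0.002,0,0],[-0.002,0,0],[-0.002,0,0],[-0.002,0,0],[-0.002,0,0]], spin=[0,0,0,0,0])

```text
time: 8.82
tcp_pos: [559.6, 336.4, -13.3]
ee_rot: [[-0.971, -0.241, -0.0], [-0.241, 0.971, -0.0], [0.0, -0.0, -1.0]]
contact_force: [-0.9, -0.7, -0.1]
grip_width: 0.32
```

>>> send_rows(xyz=[[-0.002,0,0],[-0.002,0,0],[-0.001,0,0],[-0.001,0,0]], spin=[0,0,0,0])

```text
time: 9.32
tcp_pos: [565.3, 337.9, -13.3]
ee_rot: [[-0.971, -0.241, -0.0], [-0.241, 0.971, -0.0], [0.0, -0.0, -1.0]]
contact_force: [-1.1, -0.8, -1.2]
grip_width: 0.321
```

```bash
cat >> h.py <<'E'
def plates(p,d,c):
    W=cloud(c,d);S=st(W.reshape(-1,3)).reshape(W.shape)
    return S
E
python3 - <<'E'
from plant import *
from h import *
togo(observe(),7,-7,-14,90)
p,d=read_camera("scene");cv2.imwrite("pics/s4.png",cv2.resize(p[150:270,230:400,::-1],None,fx=4,fy=4))
E
```

```text
t 9.32 stand [  2.5  -7.8 -13.3] tool-y heading in stand 90.03 F [-1.1 -0.8 -1.2] grip 0.32 j [-41.  35.   6. 102.  -5.  43.  71.]
shift tool mm [-4.5  0.8  0.7] spin 0.03497725983700661
```

View pics/s4.png

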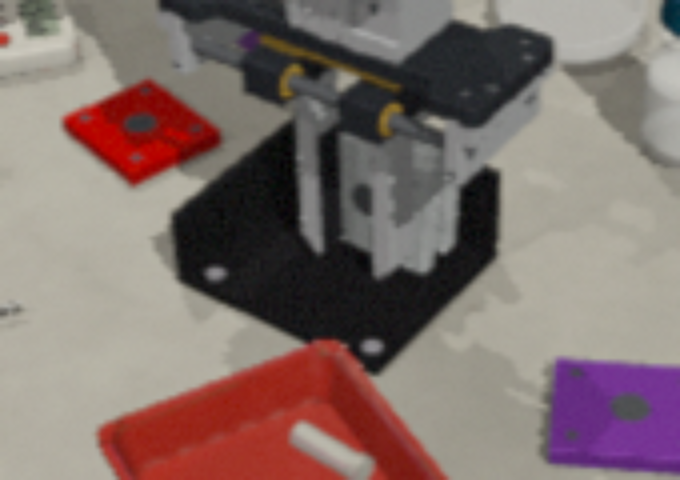

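Plates are nearly upright (front plate's edge at about (400,270), now steep). I'll go on in small steps until the force rises.

>>> send_rows(xyz=[[-0.001,0,0],[-0.001,0,0],[-0.001,0,0],[-0.001,0,0]], spin=[0,0,0,0])

```text
time: 9.88
tcp_pos: [569.2, 338.9, -13.3]
ee_rot: [[-0.971, -0.241, 0.0], [-0.241, 0.971, 0.0], [-0.0, 0.0, -1.0]]
contact_force: [-1.1, -0.1, -1.4]
grip_width: 0.319
```

>>> send_rows(xyz=[[-0.001,0,0],[-0.001,0,0]], spin=[0,0])

```text
time: 10.12
tcp_pos: [569.2, 338.8, -13.4]
ee_rot: [[-0.971, -0.241, -0.003], [-0.241, 0.971, -0.001], [0.003, -0.0, -1.0]]
contact_force: [-17.8, -5.3, 15.1]
grip_width: 0.323
```

>>> send_rows(xyz=[[-0.001,0,0],[-0.001,0,0]], spin=[0,0])

```text
time: 10.38
tcp_pos: [569.1, 338.7, -13.5]
ee_rot: [[-0.97, -0.241, -0.007], [-0.241, 0.97, -0.003], [0.007, -0.001, -1.0]]
contact_force: [-29.1, -10.2, 23.9]
grip_width: 0.321
```

The row is tight against the wall: force rose to 30 N at tool x≈6.6, 7 expected. Now retreat, go round to the open right side, close the fingers and turn 90°.

>>> send_rows(xyz=[[0.002,0,0],[0.002,0,0],[0.003,0,0],[0.01,0,0],[0.016,0,-0.005],[0.005,-0.012,0],[0,-0.03,0],[0,-0.025,0],[0,0,0],[0,0,0]], spin=[0,0,0,0,0,0,0,0,0,0])

```text
time: 11.62
tcp_pos: [552.2, 265.8, -8.2]
ee_rot: [[-0.971, -0.241, 0.0], [-0.241, 0.971, 0.0], [-0.0, 0.0, -1.0]]
contact_force: [0.6, 0.7, 0.2]
grip_width: 0.321
```

>>> send_rows(xyz=[[0,0,0],[0,0,0],[0,0,0],[0,0,0],[0,0,0],[0,0,0],[0,0,0],[0,0,0],[0,0,0],[0,0,0]], spin=[5,10,10,10,10,10,10,10,10,5], claw=0)

```text
time: 12.88
tcp_pos: [551.7, 266.8, -8.5]
ee_rot: [[-0.238, 0.971, -0.0], [0.971, 0.238, 0.0], [0.0, -0.0, -1.0]]
contact_force: [-0.6, -0.3, -0.4]
grip_width: 0.005
```

```bash
python3 - <<'E'
from plant import *
from h import *
np.set_printoptions(suppress=True,linewidth=150)
togo(observe(),29,-75,-8,0)
c=calibration("scene");p,d=read_camera("scene");S=plates(p,d,c)
m=(p.min(2)>80)&(S[...,2]>10)&(S[...,2]<72)&(S[...,0]>0)&(S[...,0]<50)&(abs(S[...,1])<60)
P=S[m]
for z in range(10,72,8):
    k=P[(P[:,2]>=z)&(P[:,2]<z+8)]
    if len(k)>3:print(z,len(k),"x",np.percentile(k[:,0],[3,50,97]).round(1),"y",np.percentile(k[:,1],[2,98]).round(1))
cv2.imwrite("pics/s5.png",cv2.resize(p[150:270,230:400,::-1],None,fx=4,fy=4))
E
```

```text
t 12.88 stand [-27.7 -73.5  -8.5] tool-y heading in stand -0.11 F [-0.6 -0.3 -0.4] grip 0.0 j [-54.  35.  29. 109. -25.  42.   3.]
shift tool mm [-1.4 56.7 -0.5] spin -0.10766590664755427
58 4 x [26.3 31.  32.8] y [33.  35.1]
66 5 x [20.6 25.  32.9] y [28.5 32. ]
```

View pics/s5.png

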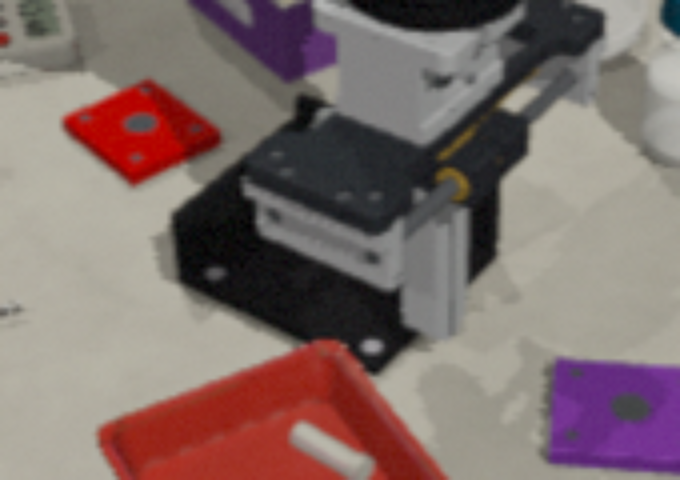

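Closed fingers hang at the right of the stand (tip about (430,330)), with the gripper body hiding the plates. Moving level with the row, then pushing towards the side wall.

>>> send_rows(xyz=[[0,0.01,0],[0,0.02,0],[0,0.017,0],[0,0.01,0],[0,0,0],[0.005,0,0],[0.008,0,0],[0.004,0,0],[0.002,0,0],[0.002,0,0],[0.002,0,0],[0.002,0,0]], spin=[0,0,0,0,0,0,0,0,0,0,0,0])

```text
time: 14.42
tcp_pos: [601.6, 303.6, -8.3]
ee_rot: [[-0.241, 0.971, -0.0], [0.971, 0.241, -0.0], [-0.0, -0.0, -1.0]]
contact_force: [0.1, -0.3, 0.5]
grip_width: 0.006
```

>>> send_rows(xyz=[[0.002,0,0],[0.002,0,0],[0.002,0,0],[0.002,0,0],[0.002,0,0],[0.002,0,0]], spin=[0,0,0,0,0,0])

```text
time: 15.18
tcp_pos: [598.6, 315.4, -8.3]
ee_rot: [[-0.241, 0.971, -0.0], [0.971, 0.241, -0.0], [-0.0, -0.0, -1.0]]
contact_force: [1.3, -1.7, 0.7]
grip_width: 0.008
```

```bash
python3 - <<'E'
from plant import *
from h import *
togo(observe(),29,-23,-8,0)
E
```

```text
t 15.18 stand [ 29.4 -37.6  -8.3] tool-y heading in stand 0.04 F [ 1.3 -1.7  0.7] grip 0.01 j [-54.  39.  29. 101. -25.  46.   1.]
shift tool mm [14.6 -0.4 -0.3] spin 0.03570571283341906
```

>>> send_rows(xyz=[[0.002,0,0],[0.002,0,0],[0.002,0,0],[0.002,0,0],[0.002,0,0]], spin=[0,0,0,0,0])

```text
time: 15.8
tcp_pos: [596.2, 325.1, -8.3]
ee_rot: [[-0.241, 0.971, -0.0], [0.971, 0.241, -0.0], [-0.0, -0.0, -1.0]]
contact_force: [0.8, -2.5, 0.9]
grip_width: 0.005
```

>>> send_rows(xyz=[[0.001,0,0],[0.001,0,0]], spin=[0,0])

```text
time: 16.05
tcp_pos: [595.8, 326.9, -8.3]
ee_rot: [[-0.241, 0.971, 0.0], [0.971, 0.241, -0.0], [-0.0, -0.0, -1.0]]
contact_force: [-0.4, -1.5, 1.4]
grip_width: 0.006
```

>>> send_rows(xyz=[[0.001,0,0],[0.001,0,0]], spin=[0,0])

```text
time: 16.3
tcp_pos: [595.3, 328.8, -8.3]
ee_rot: [[-0.241, 0.971, -0.0], [0.971, 0.241, -0.0], [-0.0, -0.0, -1.0]]
contact_force: [0.1, -2.1, 0.4]
grip_width: 0.007
```

>>> send_rows(xyz=[[0.001,0,0],[0,0,0]], spin=[0,0])

```text
time: 16.55
tcp_pos: [595.2, 329.3, -8.3]
ee_rot: [[-0.24, 0.971, 0.0], [0.971, 0.24, -0.001], [-0.001, -0.0, -1.0]]
contact_force: [1.0, -4.7, 1.9]
grip_width: 0.005
```

>>> send_rows(xyz=[[0.001,0,0],[0,0,0]], spin=[0,0])

```text
time: 16.8
tcp_pos: [595.2, 329.3, -8.3]
ee_rot: [[-0.24, 0.971, 0.0], [0.971, 0.24, -0.001], [-0.001, -0.0, -1.0]]
contact_force: [2.3, -8.5, 3.2]
grip_width: 0.006
```

>>> send_rows(xyz=[[-0.001,0,0],[-0.002,0,0],[-0.003,0,0],[-0.01,0,0],[-0.025,0,0],[-0.025,0,0],[-0.01,0,-0.02],[0,0,-0.05],[0,-0.02,-0.05],[0,-0.05,-0.04],[-0.05,-0.05,-0.02],[-0.06,-0.05,0],[-0.04,-0.02,0],[0,0,0],[0,0,0]], spin=[0,0,0,0,0,0,0,0,0,0,0,0,0,0,0])

```text
time: 18.68
tcp_pos: [478.7, 89.4, 168.6]
ee_rot: [[-0.24, 0.971, 0.001], [0.971, 0.24, 0.001], [0.001, 0.001, -1.0]]
contact_force: [-0.0, -0.4, -0.5]
grip_width: 0.003
```

```bash
python3 - <<'E'
from plant import *
from h import *
togo(observe(),29,-23,-8,0)
a=[]
for n in("scene","top"):
    c=calibration(n);p,d=read_camera(n);S=plates(p,d,c)
    q=cv2.cvtColor(p,cv2.COLOR_RGB2HSV)
    m=(p.min(2)>80)&(q[...,1]<40)&(S[...,2]>10)&(S[...,2]<74)&(S[...,0]>-10)&(S[...,0]<54)&(abs(S[...,1])<64)
    P=S[m];print(n)
    for z in range(10,72,8):
        k=P[(P[:,2]>=z)&(P[:,2]<z+8)]
        if len(k)>3:print(z,len(k),"x",np.percentile(k[:,0],[3,50,97]).round(1),"y",np.percentile(k[:,1],[2,98]).round(1))
    a.append(cv2.resize(p[150:270,240:400,::-1],None,fx=2.5,fy=2.5) if n=="scene" else cv2.resize(p[145:265,260:420,::-1],None,fx=2.5,fy=2.5))
cv2.imwrite("pics/s6.png",np.hstack(a))
E
```

```text
t 18.68 stand [-141.2 -228.1  168.6] tool-y heading in stand 0.01 F [-0.  -0.4 -0.5] grip 0.0 j [-56.   8.  42. 118.  -7.  56.   3.]
shift tool mm [204.9 170.  177. ] spin 0.01334879752357665
scene
10 98 x [13.7 15.5 44. ] y [-13.6  52.2]
18 105 x [13.3 15.4 41.1] y [-13.7  50.2]
26 102 x [13.7 15.5 42.1] y [-13.6  53.6]
34 90 x [13.6 15.4 40.3] y [-13.7  53.7]
42 111 x [13.3 15.8 40.2] y [-13.8  55.5]
50 116 x [13.6 15.5 41.9] y [-13.6  53.4]
58 168 x [14.1 16.6 41.9] y [-13.6  54.6]
66 256 x [15.2 28.8 42.9] y [-11.7  55.4]
top
10 24 x [14.4 14.9 15.2] y [-12.5  51.7]
18 25 x [14.4 14.7 15.2] y [-8.2 49.4]
26 33 x [14.3 14.7 15.4] y [-11.8  52.7]
34 21 x [ 5.2 14.8 27.1] y [-39.9  59. ]
42 28 x [14.3 14.7 15.2] y [-13.6  51.9]
50 66 x [14.2 15.1 52.4] y [-54.7  53.5]
58 156 x [14.6 26.5 44. ] y [-13.9  53.5]
66 528 x [15.1 29.2 43.7] y [-13.4  52.7]
```

View pics/s6.png

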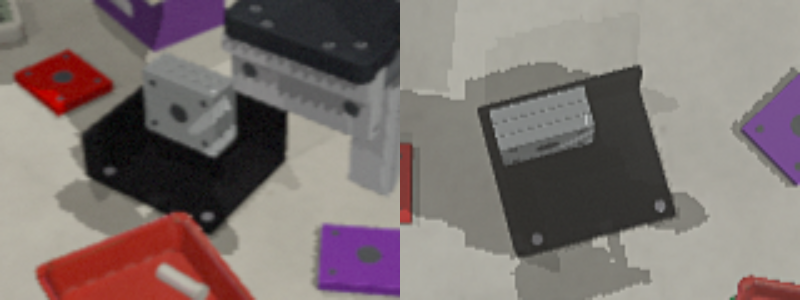

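The row stands square in both views: front face at x≈15 at every height, top spanning x 15 to 44 and y -14 to 54, with the right edges in line. The gripper is clear. Handing in.

```bash
python3 -c "
from plant import *
print(observe()['time']);print(sign_off())"
```

```text
18.775
the job is handed in; nothing more can be done
None
```

The job is handed in at 18.8 s of the 42 s. All three plates stand upright against the back wall, with their left edges at the side wall. `sign_off()` reports no verdict, so this rests on my own checks.

**What I did:** I pushed the three feet to the back wall with both fingers until the force rose to about 30 N. Then I squared the row from the right with the closed fingers until it met the side wall at about 9 N. After that I backed off and lifted clear.

**Last checks:** These are stand-frame readings from the scene and top cameras, taken after the arm was clear.

| Item | Measured | Finished row should fill |
|---|---|---|
| Front face of plate_3, x | about 15 mm at every height, so upright | 15 mm |
| Row, x | about 15 to 44 mm | 15 to 45 mm |
| Row, y | about -14 to 54 mm | -15 to 55 mm |

The right edges were in line, and the force on the tool was back to about zero. I moved neither look-alike plate.

**What disagreed:** The reported tool-tip height reads about 25 mm low; the real fingertips sit higher. Because of this, my first push met plate_3 about halfway up at about 33 N and did not move the row. Contact position, depth and projection all agreed on the offset, so I backed off, went lower and pushed again at the foot.

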